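# Lock a change plate onto the dock

## Task

Lay the yellow change plate from the blue tray flat and centred on top of the green plate in the dock's dish and let go of it. Then turn the red lock knob clockwise until it clicks past its detent, so that the yellow tongue stays out over the plates, and let go. Leave the kettlebell, grip trainer, white ring and red clip where they are.

Things in the scene. Friction and masses are not known exactly. Their poses are not given: they have to be found in the camera images.
- dock: Dark steel plate dock, fixed, base 140 (x) x 320 (y) x 12 mm, origin under the base on the deck, 5 mm to +y of its middle. z up, x away from the robot side. At y = -90 mm is the round dish; at y = +85 mm a grey console, 120 mm wide, whose top slopes 35 degrees towards -x and carries the lock knob.
- carry_handle (a point): Middle of the black crossbar (18 mm thick, 144 mm long in the dock's y) of the carry handle that arches over the console, at dock x = +5, z = 215 mm. Its 14 mm legs stand at the back (dock x = +62, y = +10 and +154 mm) and lean forward above z = 150 mm. It bars the way straight down to the knob: come along the knob's own axis.
- dish (a point): Centre of the dish floor, 16 mm above the deck. The dish is 116 mm wide inside with a rim 8 mm high above its floor.
- base_plate: Green disc, 100 mm diameter, 16 mm thick, loose, lying in the dish with about 8 mm of play; origin at the centre of its underside, z up.
- top_plate: Yellow change plate: disc of 100 mm diameter, 16 mm thick, with a round steel hub 36 mm in diameter in the middle that rises from the disc to 47 mm above its underside; 0.25 to 0.5 kg, loose, at first in the tray. Origin at the centre of its underside, z along the hub. Take it by the hub from above.
- tray: Blue plastic tray 160 x 160 mm, 18 mm high, walls 4 mm and floor 4 mm thick, loose; origin under its centre.
- lock_knob_grip (a point): Grip point on the knob's axis, 35 mm above the console face. The knob is a red bar 100 mm long, 22 mm wide, from 12 to 52 mm above the face, on a steel skirt 72 mm wide. Axes turn with the knob: x along the bar to its white-striped end, z outward along the knob's axis, 35 degrees from vertical, leaning to the dock's -x.
- lock_knob (a joint): Knob angle in rad, growing clockwise seen from outside (about minus z of the grip point), 0 to 1.2 between stops. Starts at 0 to 0.25, held by slight friction. At 0 the striped end points up the slope; it turns to the dock's -y. The detent resists from 0.46 to a crest at 0.9 (about 0.3 N m at most); past it the knob snaps to 1.2 and stays, short of it, it springs back to 0.46.
- tongue_tip (a point): Tip of the yellow steel tongue, 26 mm wide, 8 mm thick (point at mid thickness, 62 mm above the deck; the disc of the stacked yellow plate ends at 48 mm). Geared to the knob, 35 mm per rad along the dock's -y: from 75 mm beside the dish centre (knob 0) to 33 mm (knob 1.2).
- kettlebell: Small cast-iron kettlebell, 100 mm diameter, 142 mm high, 2 kg, bystander; origin under its centre.
- grip_trainer: Steel hand grip trainer lying flat, about 155 x 85 mm, 25 mm high, bystander.
- finger_ring: White hard-silicone ring, 76 mm outside, 18 mm high, bystander.
- spring_clip: Red spring clip lying flat, 100 x 45 mm, 24 mm high, bystander.
Things that resemble listed ones, but are neither listed nor needed, are in the scene too. Of the things like the top_plate, leave any that is pink or purple; of the rest the larger one is meant.

How it is judged (in metres and radians):
On the way, in this order (a step that is already met when the one before it is completed fails the run):
1. the yellow plate lies flat and centred on the green one in the dish, let go (horizontal distance between top_plate and dish below 0.015 m and horizontal distance between top_plate and base_plate below 0.012 m and z of top_plate in the frame of base_plate between 0.013 and 0.019 m and angle between top_plate's own z axis and vertical below 0.08 rad and contact force between the fingers and top_plate below 0.2 N and linear speed of top_plate below 0.02 m/s), for 0.2 s.
2. the knob has clicked past its detent (value of joint lock_knob above 1.1 rad), for 0.2 s.
At the end, for the whole second after the job is handed in: The knob stands past its detent (above 1.1 rad), and the yellow plate lies flat and at rest on the green one, within 12 mm of its centre and within 15 mm of the dish's centre (value of joint lock_knob above 1.1 rad and horizontal distance between top_plate and dish below 0.015 m and horizontal distance between top_plate and base_plate below 0.012 m and z of top_plate in the frame of base_plate between 0.013 and 0.019 m and angle between top_plate's own z axis and vertical below 0.08 rad and linear speed of top_plate below 0.02 m/s); the robot touches nothing.
It fails at once if a bystander is moved by more than 30 mm (distance of any of kettlebell, grip_trainer, finger_ring, spring_clip from where it was at the start of the episode above 0.03 m).
It also fails if it takes over 59 s, if anything falls off the work surface, if the arm or the gripper's body presses on something with over 40 N, if the wrist force passes 120 N, or if a joint passes its speed limit or range.

## Robot

A 6-joint arm with a two-finger parallel gripper is mounted at the origin on the work surface. World frame = base frame: x ahead of the robot, y to its left, z up, the work surface at z = 0. Lengths are in mm, angles in rad, forces in N, time in s.
With the tool pointing down it reaches from about 350 to 775 mm from the base axis. Payload 7.3 kg.
Tool frame: the origin (TCP) lies midway between the tips of the shut fingers; the grasp point (between the pads) lies 19 mm behind it; z points along the fingers, y is the line along which they close (so a half turn about z gives the same grasp; the last joint's range is limited). The gripper opens to 92 mm and grips with 3 to 60 N. Pads are 19 mm wide; open, the fingers measure 130 mm over their backs; the gripper's body (75 mm by 190 mm) begins 47 mm behind the grasp point.
Start: joints at [-1.457, 0.342, 1.524, -0, 1.275, -0.146], TCP at [134.888, -507.396, 226.741] pointing down, gripper open.
Joint ranges: [-2.53, 2.53], [-0.77, 2.02], [0.04, 2.7], [-1, 4.14], [0.28, 2.66], [-3.11, 3.11]. Speed limits (rad/s): [2.57, 2.57, 3.14, 3.14, 3.14, 3.14].

## Interface

Orientations are given as [roll, pitch, yaw] about the fixed x, y, z axes, in that order (R = Rz(yaw) Ry(pitch) Rx(roll)).
In Python, from plant import * gives the robot as it stands.
- The arm moves only by the tool step_arm, never from a script. Its argument "deltas" is one flat list of numbers, 5 for each row, row after row: the shift along the world's x, y, z in mm, then the turn about the world's z in degrees, then the finger opening in mm, from 0 to 91.8. In form: [tx, ty, tz, turn, gripper, tx, ty, tz, turn, gripper, ...]. A call has exactly 10 rows; each row shifts and turns the commanded pose from where the row before left it; what a row does not reach is not made up. A row lasts 1/8 s, in which the tool goes at most 62.5 mm and 10.7 degrees, less where a joint would pass 70% of its speed; a pose out of reach is approached as far as the arm can. A call is refused whole if a number of a shift passes 62.5 or a number of a turn 10.7, either way. A call with a gripper value outside its range is refused whole. The fingers move at their own pace and stop on an object; the grip force is fixed at half the most. Time passes only in rows, so rows that do not move let the fingers close, or fill a call up. It gives the time, the measured TCP pose, the force, the opening and the grip force at its end, in the units of the state.
- get_obs(): the state, without advancing time (a new reading comes with each control period).
- capture(name): name is "side" or "top" or "wrist"; returns the picture (400x640x3 uint8, red, green, blue); there is no depth.
- camera_params(name): a dict with "mtx" (3x3 intrinsics, pixels), "rvec" (rotation vector, rad) and "tvec" (3), from world to camera coordinates, as OpenCV has them. Camera axes: x right, y down, z forward; pixel columns grow to the right and rows downward; lengths in mm; the calibration is good to about 2 mm. The wrist camera is an equidistant fisheye: a pixel r from the principal point sees the ray r / f radians off the axis. A picture is of the moment at which its call begins: read the wrist's pose just before it. camera_params takes no time and is no camera call; for the wrist camera it gives the pose at the moment of the call.
- close_job(): hands the job in; it is judged then, once.
The state is a dict: "time": time; "joint_positions": joint angles; "dq": joint speeds; "tau": joint torques, N m; "tool_pos": TCP position; "tcp_rot": TCP orientation; "contact_force": force on the tool from outside, world axes, zero at the start; "moment": the same for the moment, N m; "grip_width": finger opening in mm; "finger_force": force on a finger pad.
Only numpy, scipy, OpenCV 4.12 (cv2) and the standard library are available. Lean on these libraries where they do the work, as an engineer would, in place of code of your own. Each camera call takes 0.05 s, during which the arm holds its last target. There are 200 camera calls.

## Working session

There is one attempt and no reset: what is moved stays moved. The work goes in short steps, Python scripts to look and compute and a tool call to move; the robot and the scene stay as the last step left them, time stands still between calls to the robot, and variables do not carry over. Pictures are saved under pics/ and viewed, at most 10 in all, crops included, and the job is handed in when it is done.

Besides the shell and the picture viewer there is one more tool, called after "Request:" by a JSON object that holds its "method" and its "body". step_arm: Moves the arm, as the interface text tells. Its arguments: {"type":"object","properties":{"deltas":{"type":"array","items":{"type":"number"}}},"required":["deltas"]}

```bash
mkdir -p pics
python3 - <<'E'
from plant import *
import cv2
for n in("top","side"):
    cv2.imwrite(f"pics/{n}0.png",cv2.cvtColor(capture(n),cv2.COLOR_RGB2BGR)); p=camera_params(n); print(n,p)
o=get_obs(); print(o)
E
```

```text
top {'mtx': array([[362.86300675,   0.        , 322.03686696],
       [  0.        , 362.86300675, 198.52911451],
       [  0.        ,   0.        ,   1.        ]]), 'rvec': array([ 2.12052442, -2.17275823,  0.168579  ]), 'tvec': array([ 39.79380533, 577.81948847, 859.88560956])}
side {'mtx': array([[442.71360193,   0.        , 322.24643124],
       [  0.        , 442.71360193, 201.82231963],
       [  0.        ,   0.        ,   1.        ]]), 'rvec': array([ 2.36955358, -0.10443338,  0.07075765]), 'tvec': array([-590.9752824,  165.5461803, 1241.3808782])}
{'time': 0.1, 'joint_positions': array([-1.45701121e+00,  3.42645060e-01,  1.52487099e+00,  1.85742612e-05,
        1.27541635e+00, -1.46017807e-01]), 'dq': array([ 0.0010278 , -0.00123195, -0.00185546,  0.0007182 ,  0.00094719,
        0.00048799]), 'tau': array([ 9.60224606e-04, -4.32003200e+01, -2.44694102e+01,  7.17705977e-02,
        5.26014436e-02, -4.18698096e-05]), 'tool_pos': array([ 134.84580502, -507.0309502 ,  226.13623634]), 'tcp_rot': array([-3.14026975e+00, -2.12506395e-04,  2.59797367e-01]), 'contact_force': array([-0.57618857,  0.40260105,  0.21750486]), 'moment': array([ 0.04462533,  0.01680147, -0.01610684]), 'finger_force': 0.0, 'grip_width': 92.06005380781066}
```

View pics/top0.png

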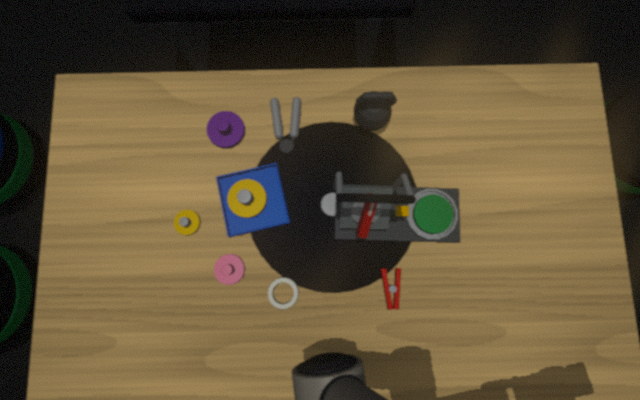

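View pics/side0.png

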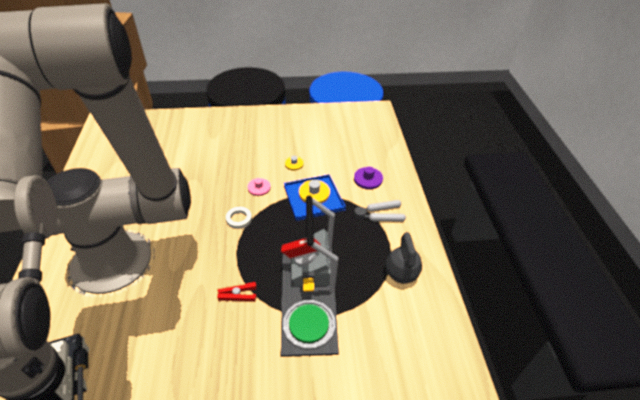

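The top view shows four plates that could be the target: a large yellow one in the blue tray (245,198), a small yellow one (187,222), a pink one (230,269) and a purple one (226,129). I choose the large yellow plate in the tray. The green plate is at (433,214), the knob runs from (375,205) to (362,238), and the crossbar is near (375,195).

```bash
cat > h.py <<'E'
from plant import *
import cv2, numpy as np
def ray(n,uv,p=None):
    p=p or camera_params(n); K=p["mtx"]; R=cv2.Rodrigues(np.array(p["rvec"]))[0]; t=np.array(p["tvec"]).ravel()
    x=(uv[0]-K[0,2])/K[0,0]; y=(uv[1]-K[1,2])/K[1,1]
    if n=="wrist":
        r=np.hypot(x,y); d=np.array([np.sin(r)*x/max(r,1e-9),np.sin(r)*y/max(r,1e-9),np.cos(r)])
    else: d=np.array([x,y,1.])
    return -R.T@t, R.T@d
def at(n,uv,z,p=None):
    c,d=ray(n,uv,p); return c+d*(z-c[2])/d[2]
def proj(n,P,p=None):
    p=p or camera_params(n); K=p["mtx"]; R=cv2.Rodrigues(np.array(p["rvec"]))[0]; q=R@np.array(P,float)+np.array(p["tvec"]).ravel()
    if n=="wrist":
        s=np.hypot(q[0],q[1]); r=np.arctan2(s,q[2]); q=np.array([q[0]/s*r,q[1]/s*r])
    else: q=q[:2]/q[2]
    return q*np.array([K[0,0],K[1,1]])+K[:2,2]
def blob(img,lo,hi,box=None):
    hsv=cv2.cvtColor(img,cv2.COLOR_RGB2HSV); m=cv2.inRange(hsv,lo,hi)
    if box: 
        mm=np.zeros_like(m); x0,y0,x1,y1=box; mm[y0:y1,x0:x1]=m[y0:y1,x0:x1]; m=mm
    n,l,s,c=cv2.connectedComponentsWithStats(m); i=1+np.argmax(s[1:,4]); return c[i],s[i],(l==i).astype(np.uint8)
def ell(m):
    c=max(cv2.findContours(m,0,2)[0],key=cv2.contourArea); return cv2.fitEllipse(cv2.convexHull(c))
E
python3 - <<'E'
from h import *
t=cv2.cvtColor(cv2.imread("pics/top0.png"),cv2.COLOR_BGR2RGB); s=cv2.cvtColor(cv2.imread("pics/side0.png"),cv2.COLOR_BGR2RGB)
for n,im,by,bg in(("top",t,(215,160,290,240),(400,180,465,250)),("side",s,(280,170,350,220),(280,295,340,350))):
    e=ell(blob(im,(20,120,80),(33,255,255),by)[2]); print(n,"yellow",e,at(n,e[0],20))
    e=ell(blob(im,(40,100,40),(80,255,255),bg)[2]); print(n,"green",e,at(n,e[0],32))
    c=blob(im,(105,120,50),(125,255,255),by)
    print("tray",cv2.minAreaRect(cv2.findNonZero(c[2])))
# dock base corners in top (rough)
for uv in((461,188),(460,242),(334,240)): print(at("top",uv,12))
for uv in((283,353),(337,352)): print(at("side",uv,12))
a=cv2.resize(t[150:250,310:470],None,fx=5,fy=5,interpolation=3); b=cv2.resize(s[180:360,220:400],None,fx=3.3,fy=3.3,interpolation=3)
c=cv2.resize(t[150:250,170:300],None,fx=5,fy=5,interpolation=3)
cv2.imwrite("pics/knobtop.png",a[:,:,::-1]);cv2.imwrite("pics/knobside.png",b[:,:,::-1]);cv2.imwrite("pics/plate.png",c[:,:,::-1])
E
```

```text
top yellow ((246.65045166015625, 198.0725555419922), (37.53180694580078, 38.09724807739258), 67.93547821044922) [587.90647726 217.78449377  20.        ]
top green ((432.79107666015625, 213.7938232421875), (37.820587158203125, 39.12714767456055), 110.578857421875) [ 534.95245011 -251.16078166   32.        ]
tray ((252.7652587890625, 199.16697692871094), (62.6301155090332, 63.294986724853516), 77.19573211669922)
side yellow ((313.8304748535156, 191.2855224609375), (23.351119995117188, 29.79279899597168), 93.7245101928711) [586.98692239 214.28414862  20.        ]
side green ((308.43414306640625, 323.09503173828125), (38.0169563293457, 39.10450744628906), 73.87694549560547) [ 534.4104178  -256.08418617   32.        ]
tray ((296.0, 199.0), (40.0, 22.0), 90.0)
[ 602.30538412 -335.41825975   12.        ]
[ 463.53265418 -321.47807235   12.        ]
[476.40915051  -2.22061245  12.        ]
[ 469.21623643 -317.92813868   12.        ]
[ 597.37213045 -326.56294425   12.        ]
```

View pics/knobtop.png

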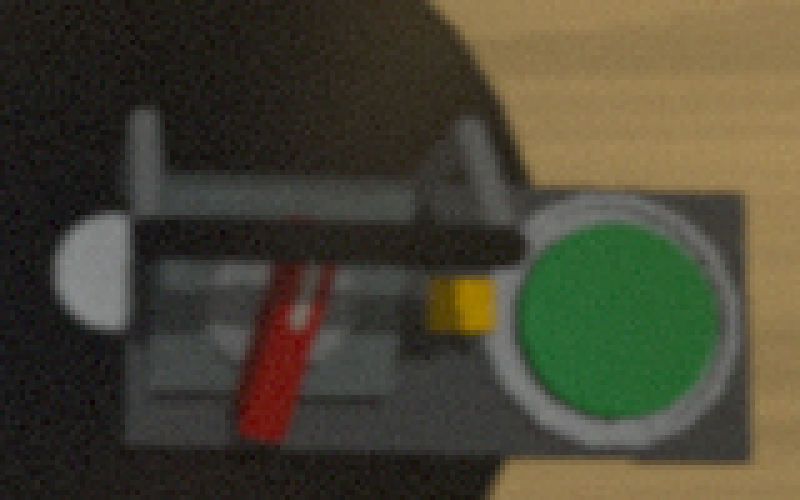

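View pics/plate.png

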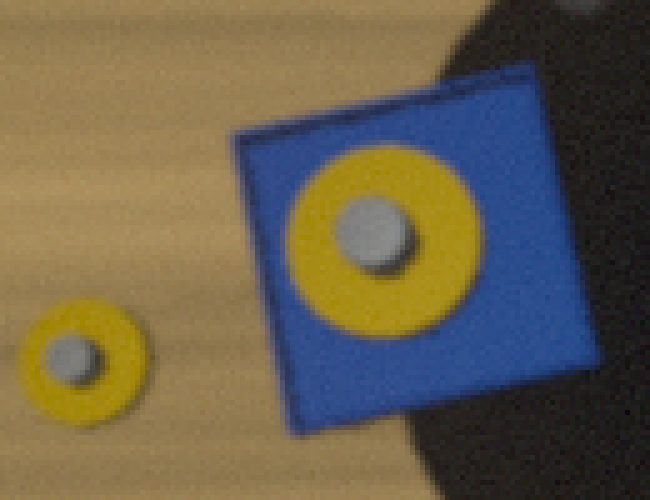

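The crops confirm the large yellow plate with a grey hub in the tray, centre about (588,217), and the green plate at about (535,-253). The knob is about 0.3 rad from up-slope, with its lower end projecting clear of the crossbar. I'll move over to the plate.

Request:
{"method": "step_arm", "body": {"deltas": [22,36,6,7,91,22,36,6,7,91,22,36,6,7,91,22,36,6,7,91,22,36,6,7,91,22,36,6,7,91,22,36,6,7,91,22,36,6,7,91,22,36,6,7,91,22,36,6,7,91]}}

```text
time: 1.35
tool_pos: [355.3, -146.0, 286.8]
tcp_rot: [-3.141, -0.0, 1.485]
contact_force: [1.6, -1.2, -0.2]
grip_width: 90.8
finger_force: 0.0
```

Request:
{"method": "step_arm", "body": {"deltas": [22,36,-10,5,91,22,36,-10,0,91,22,36,-10,0,91,22,36,-10,0,91,22,36,-10,0,91,22,36,-10,0,91,22,36,-10,0,91,22,36,-10,0,91,22,36,-10,0,91,0,0,0,0,91]}}

```text
time: 2.6
tool_pos: [552.8, 178.6, 194.8]
tcp_rot: [-3.139, 0.0, 1.572]
contact_force: [0.4, -0.5, -0.7]
grip_width: 90.9
finger_force: 0.0
```

Run:
```python
from h import *
o=get_obs(); p=camera_params("wrist"); im=capture("wrist"); cv2.imwrite("pics/w1.png",im[:,:,::-1])
print(o["time"],o["tool_pos"],o["tcp_rot"],o["joint_positions"]); c,d=ray("wrist",p["mtx"][:2,2],p); print(c,d,p["mtx"][0,0])
print(proj("wrist",[588,217,20],p))
```

```text
2.6 [552.83052497 178.56539399 194.82137376] [-3.13899991e+00  1.37159285e-04  1.57164207e+00] [1.80352685e-01 4.71272803e-01 1.41221620e+00 3.44391909e-04
 1.26067924e+00 1.79401599e-01]
[554.20761528 246.03222318 352.61757761] [-0.00186427 -0.24790665 -0.96878213] 309.70691628693146
[349.28048391 147.09028178]
```

View pics/w1.png

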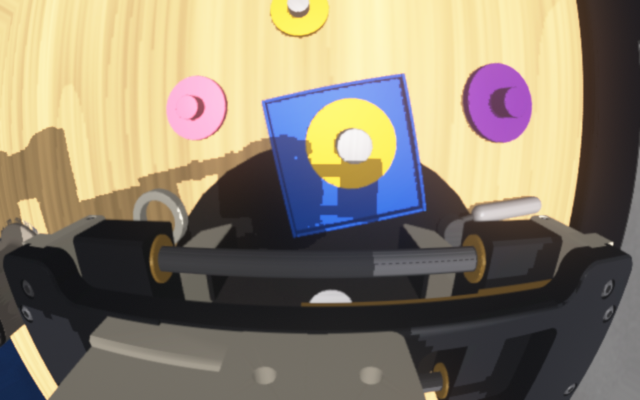

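The wrist view shows the yellow disc centred near (351,143) with its hub top at (354,146). The projection predicted (349,147), so they agree.

Run:
```python
from h import *
p=camera_params("wrist"); im=cv2.cvtColor(cv2.imread("pics/w1.png"),cv2.COLOR_BGR2RGB)
m=blob(im,(20,120,60),(33,255,255),(260,80,420,200)); e=ell(m[2]); print(e,at("wrist",e[0],20,p),m[1])
h=blob(im,(0,0,130),(180,60,255),(325,115,385,175)); e=ell(h[2]); print(e,at("wrist",e[0],51,p),h[1])
# fit disc rim via least squares on back-projected hull
c=max(cv2.findContours(m[2],0,2)[0],key=cv2.contourArea); q=np.float32([at("wrist",u,20,p)[:2] for u in cv2.convexHull(c)[:,0].astype(float)])
print(cv2.minEnclosingCircle(q))
```

```text
((350.3511657714844, 143.09510803222656), (88.75032043457031, 89.04524993896484), 60.11236572265625) [588.82733895 219.84635918  20.        ] [ 306   99   90   89 5135]
((353.8394470214844, 145.48828125), (34.62858200073242, 36.028656005859375), 115.97261047363281) [589.04414109 219.85228565  51.        ] [336 129  36  34 987]
((589.5634155273438, 219.3214874267578), 48.8117790222168)
```

Request:
{"method": "step_arm", "body": {"deltas": [12,14,-10,0,91,12,14,-20,0,91,12,13,-20,0,91,0,0,-25,0,91,0,0,-25,0,91,0,0,-25,0,91,0,0,-20,0,91,0,0,-14,0,91,0,0,-9,0,91,0,0,0,0,91]}}

```text
time: 3.9
tool_pos: [588.8, 217.5, 28.4]
tcp_rot: [-3.141, 0.0, 1.569]
contact_force: [-0.3, -0.6, 0.7]
grip_width: 91.0
finger_force: 0.0
```

Request:
{"method": "step_arm", "body": {"deltas": [0,0,0,0,60,0,0,0,0,25,0,0,0,0,25,0,0,0,0,25,0,0,0,0,25,0,0,0,0,25,0,0,0,0,25,0,0,0,0,25,0,0,0,0,25,0,0,0,0,25]}}

```text
time: 5.15
tool_pos: [588.9, 217.6, 28.7]
tcp_rot: [3.141, -0.0, 1.569]
contact_force: [0.3, 0.3, -0.6]
grip_width: 35.1
finger_force: 30.0
```

Request:
{"method": "step_arm", "body": {"deltas": [0,0,8,0,25,0,0,15,0,25,0,0,28,0,25,0,0,35,0,25,0,0,35,0,25,0,0,35,0,25,0,0,35,0,25,0,-10,35,0,25,0,-20,25,0,25,0,-30,10,0,25]}}

```text
time: 6.4
tool_pos: [589.0, 157.7, 292.8]
tcp_rot: [3.137, -0.001, 1.57]
contact_force: [0.8, -0.8, -2.6]
grip_width: 35.5
finger_force: 30.0
```

Request:
{"method": "step_arm", "body": {"deltas": [-5,-35,0,0,25,-5,-38,0,0,25,-5,-38,0,0,25,-5,-38,0,0,25,-5,-38,0,0,25,-5,-38,0,0,25,-5,-38,0,0,25,-5,-38,0,0,25,-5,-30,0,0,25,-5,-10,0,0,25]}}

```text
time: 7.65
tool_pos: [538.3, -184.9, 290.5]
tcp_rot: [3.141, 0.0, 1.567]
contact_force: [-0.1, 1.1, -1.9]
grip_width: 35.1
finger_force: 30.0
```

Run:
```python
from h import *
o=get_obs(); p=camera_params("wrist"); im=capture("wrist"); t=capture("top"); s=capture("side")
print(o["tool_pos"])
pu=proj("wrist",np.array(o["tool_pos"])+[0,0,-9],p); print(pu)
hp=blob(im,(0,0,0),(180,255,255)) if 0 else None
m=blob(im,(20,120,60),(33,255,255)); e=ell(m[2]); print("held disc",e,at("wrist",e[0],o["tool_pos"][2]-9,p))
cv2.imwrite("pics/w2.png",im[:,:,::-1])
g=blob(t,(40,100,40),(80,255,255),(380,150,480,260)); e=ell(g[2]); print("top green",e,at("top",e[0],32))
y=blob(t,(20,120,60),(33,255,255),(330,120,480,260)); print("top yellow",y[0],y[1])
g=blob(s,(40,100,40),(80,255,255),(260,270,360,370)); e=ell(g[2]); print("side green",e,at("side",e[0],32))
```

```text
[ 538.28491456 -184.86222556  290.45571634]
[315.35388655 238.98312563]
held disc ((315.82147216796875, 198.91510009765625), (104.26691436767578, 163.50900268554688), 88.68505859375) [ 538.68438751 -160.87080455  281.45571634]
top green ((426.71856689453125, 223.4124755859375), (14.884222984313965, 28.515785217285156), 122.89736938476562) [ 511.20483574 -234.27177622   32.        ]
top yellow [423.34177215 199.13534567] [ 409  171   32   56 1027]
side green ((308.439697265625, 323.1971435546875), (37.548336029052734, 39.58531951904297), 75.51557159423828) [ 534.40340992 -256.36003386   32.        ]
```

View pics/w2.png

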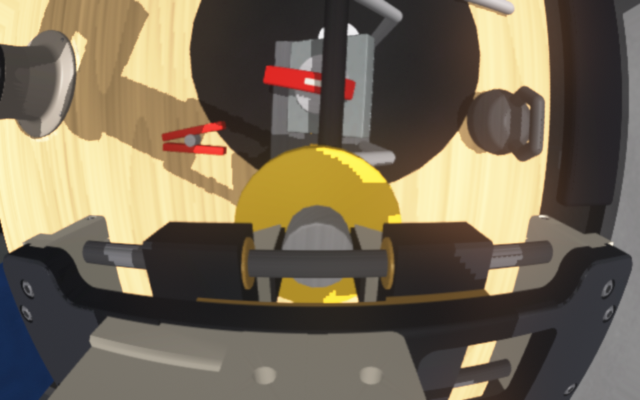

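The wrist view shows the plate held level, with its rim at (319,146). It also shows the knob bar from (265,77) to (354,90) and the crossbar at column 335.

Run:
```python
from h import *
from scipy.optimize import least_squares
p=camera_params("wrist"); im=cv2.cvtColor(cv2.imread("pics/w2.png"),cv2.COLOR_BGR2RGB); o=get_obs()
m=blob(im,(18,110,60),(34,255,255),(225,140,410,215))[2]
pts=[]
for u in range(245,395,6):
    r=np.where(m[:,u])[0]
    if len(r): pts.append(at("wrist",(u,r[0]),o["tool_pos"][2]-8.5,p)[:2])
pts=np.array(pts); f=least_squares(lambda c:np.hypot(*(pts-c[:2]).T)-c[2],[538,-184,50],loss="soft_l1"); print(f.x, o["tool_pos"])
k=blob(im,(170,120,60),(180,255,255),(255,50,370,110)); k2=blob(im,(0,150,60),(8,255,255),(255,50,370,110))
print(k[1],k2[1]); r=cv2.minAreaRect(cv2.findNonZero(k2[2])); print(r); print(cv2.boxPoints(r))
# dish ring: fit from the first top/side images: outer grey ring
for n in("top","side"):
  print(n,proj(n,[536,-250,32]),proj(n,[536,-250,24]))
```

```text
[ 539.09851543 -178.84288793   49.87370032] [ 538.67121241 -183.00546467  290.2802136 ]Traceback (most recent call last):
  File "<stdin>", line 10, in <module>
  File "h.py", line 22, in blob
    n,l,s,c=cv2.connectedComponentsWithStats(m); i=1+np.argmax(s[1:,4]); return c[i],s[i],(l==i).astype(np.uint8)
                                                     ~~~~~~~~~^^^^^^^^^
    return _wrapfunc(a, 'argmax', axis=axis, out=out, **kwds)
    return bound(*args, **kwds)
ValueError: attempt to get argmax of an empty sequence
```

Request:
{"method": "step_arm", "body": {"deltas": [-1,-15,0,0,25,-1,-25,0,0,25,-1,-20,0,0,25,0,-9,-20,0,25,0,0,-35,0,25,0,0,-40,0,25,0,0,-40,0,25,0,0,-40,0,25,0,0,-25,0,25,0,0,-10,0,25]}}

```text
time: 9.05
tool_pos: [535.3, -252.2, 78.1]
tcp_rot: [-3.139, -0.001, 1.569]
contact_force: [-0.2, 0.0, -2.1]
grip_width: 35.3
finger_force: 30.0
```

Run:
```python
from h import *
o=get_obs(); p=camera_params("wrist"); im=capture("wrist"); t=capture("top"); s=capture("side")
print(o["tool_pos"],o["contact_force"])
a=cv2.resize(s[270:370,240:380],None,fx=4,fy=4,interpolation=3); b=cv2.resize(im[40:260,160:480],(582,400),interpolation=3)
a=np.vstack([a,np.zeros((0,560,3),np.uint8)])
cv2.imwrite("pics/w3.png",im[:,:,::-1]); cv2.imwrite("pics/s3.png",s[:,:,::-1])
c=np.hstack([cv2.resize(a,(400,286)),cv2.resize(b,(400,286))]); cv2.imwrite("pics/c3.png",c[:,:,::-1])
```

```text
[ 535.30137009 -252.22711127   78.10181707] [-0.23791527  0.00986669 -2.09268989]
```

View pics/c3.png

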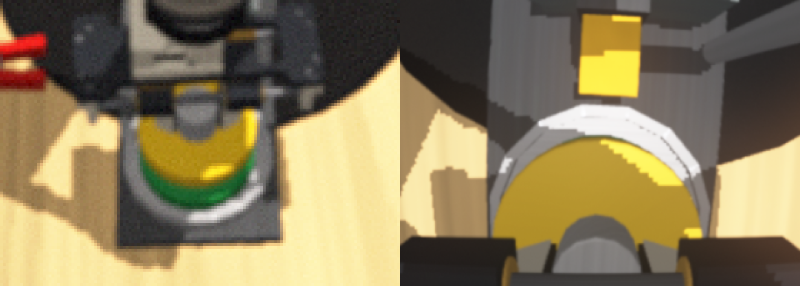

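The crops show the yellow disc over the green plate and inside the dish ring, with the tongue clear. I'll lower it.

Request:
{"method": "step_arm", "body": {"deltas": [0,0,-5,0,25,0,0,-5,0,25,0,0,-4,0,25,0,0,-3,0,25,0,0,-2,0,25,0,0,-1,0,25,0,0,-1,0,25,0,0,-1,0,25,0,0,0,0,25,0,0,0,0,25]}}

```text
time: 10.45
tool_pos: [535.9, -252.4, 57.8]
tcp_rot: [3.141, 0.0, 1.569]
contact_force: [-0.2, 0.1, -2.6]
grip_width: 35.4
finger_force: 30.0
```

Run:
```python
from h import *
o=get_obs(); im=capture("wrist"); s=capture("side"); p=camera_params("wrist")
print(o["tool_pos"],o["contact_force"])
m=blob(im,(18,110,60),(34,255,255),(190,135,450,240))[2]; pts=[]
for u in range(245,395,6):
    r=np.where(m[:,u])[0]
    if len(r): pts.append(at("wrist",(u,r[0]),48.5,p)[:2])
from scipy.optimize import least_squares
pts=np.array(pts); f=least_squares(lambda c:np.hypot(*(pts-c[:2]).T)-c[2],[538,-250,50],loss="soft_l1"); print(f.x)
for lo,hi,z,nm in(((18,110,50),(34,255,255),48,"yellow"),((40,90,30),(85,255,255),32,"green")):
    m=blob(s,lo,hi,(270,290,350,360)); print(nm,m[1]); P=[]
    for u in range(m[1][0]+4,m[1][0]+m[1][2]-4,2):
        r=np.where(m[2][:,u])[0]
        if len(r): P.append(at("side",(u,r[-1]+.5),z-16)[:2])
    P=np.array(P); f=least_squares(lambda c:np.hypot(*(P-c).T)-50,[536,-252],loss="soft_l1"); print(f.x, abs(f.fun).mean())
```

```text
[ 535.90496851 -252.40234828   57.77662072] [-0.21305421  0.06803976 -2.5781073 ]
[ 536.89345629 -246.97232951   47.88685018]
yellow [288 312  42  28 699]
[ 534.97828657 -248.05277506] 0.6554758823508384
green [290 330  36  13 100]
[ 534.56631858 -248.01867675] 0.6713979602856729
```

Request:
{"method": "step_arm", "body": {"deltas": [0,0,-1,0,25,0,0,0,0,25,0,0,0,0,91,0,0,0,0,91,0,0,0,0,91,0,0,0,0,91,0,0,0,0,91,0,0,10,0,91,0,0,20,0,91,0,0,35,0,91]}}

```text
time: 11.8
tool_pos: [535.3, -252.0, 122.0]
tcp_rot: [-3.14, -0.001, 1.569]
contact_force: [0.8, -0.4, 0.1]
grip_width: 90.8
finger_force: 0.0
```

Request:
{"method": "step_arm", "body": {"deltas": [-10,0,35,0,60,-15,0,35,-10,30,-15,0,35,-10,0,-15,0,30,-10,0,-15,0,0,-10,0,-15,0,0,-10,0,-15,0,0,-10,0,-15,0,0,-10,0,0,0,0,-10,0,0,0,0,-10,0]}}

```text
time: 13.05
tool_pos: [420.7, -252.4, 257.6]
tcp_rot: [3.141, -0.001, -0.008]
contact_force: [0.5, 0.2, 0.1]
grip_width: 0.6
finger_force: 0.0
```

Run:
```python
from h import *
from scipy.optimize import least_squares
o=get_obs(); im=capture("wrist"); s=capture("side");t=capture("top"); p=camera_params("wrist"); print(o["tool_pos"],o["tcp_rot"],o["grip_width"])
for n,i in(("w",im),("s",s),("t",t)): cv2.imwrite(f"pics/{n}4.png",i[:,:,::-1])
for lo,hi,z,nm in(((18,110,50),(34,255,255),48,"yellow"),((40,90,30),(85,255,255),32,"green")):
    m=blob(s,lo,hi,(270,290,350,360)); P=[]
    for u in range(m[1][0]+4,m[1][0]+m[1][2]-4,2):
        r=np.where(m[2][:,u])[0]
        if len(r): P.append(at("side",(u,r[-1]+.5),z-16)[:2])
    P=np.array(P); f=least_squares(lambda c:np.hypot(*(P-c).T)-50,[536,-252],loss="soft_l1"); print(nm,f.x, abs(f.fun).mean())
for n,i in(("top",t),("side",s),("wrist",im)):
    hsv=cv2.cvtColor(i,cv2.COLOR_RGB2HSV)
    print(n,[np.round(proj(n,q),0) for q in([500,-85,120],)])
a=cv2.resize(s[215:315,250:370],(480,400),interpolation=3); cv2.imwrite("pics/c4.png",np.hstack([a,cv2.resize(t[170:250,320:420],(320,256)).repeat(1,0) if 0 else np.pad(cv2.resize(t[170:250,325:405],(320,320),interpolation=3),((0,80),(0,0),(0,0)))])[:,:,::-1])
```

```text
[ 420.68950157 -252.40563229  257.63748776] [ 3.14079344e+00 -8.67873783e-04 -8.04665364e-03] 0.5746580984228434
yellow [ 534.48443451 -248.56923607] 0.6366749956120088
green [ 534.18377219 -247.98214302] 0.7767858462604426
top [array([372., 227.])]
side [array([290., 247.])]
wrist [array([156., 116.])]
```

View pics/c4.png

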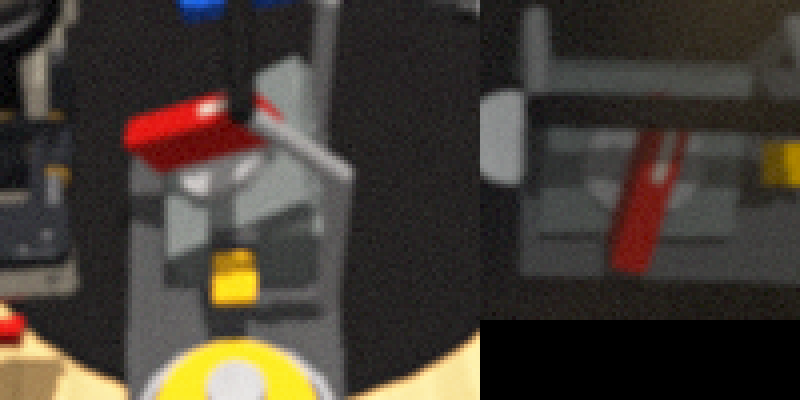

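View pics/w4.png

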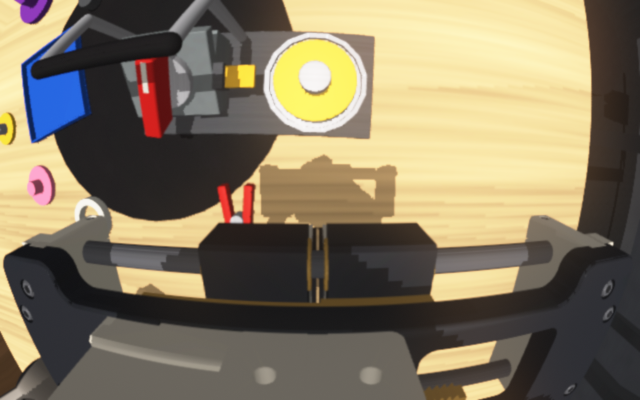

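The plate is placed and released, centred in the dish ring in w4 at (315,78). In w4 the knob bar runs (150,58)–(157,137), with the crossbar from (35,70) to (180,43). I'll fit the knob pose from all the views.

```bash
cat > fit.py <<'E'
from h import *
from scipy.optimize import differential_evolution
def red(f,box):
    im=cv2.cvtColor(cv2.imread(f),cv2.COLOR_BGR2HSV); x0,y0,x1,y1=box
    m=cv2.inRange(im,(0,120,40),(9,255,255))|cv2.inRange(im,(170,120,40),(180,255,255))
    k=np.zeros_like(m); k[y0:y1,x0:x1]=m[y0:y1,x0:x1]; dark=(im[...,2]<55)|((im[...,1]<70)&(im[...,2]>150)); return k>0,dark
a=np.radians(35)
def corners(q,psi):
    X,Y,Z,th=q; c,s=np.cos(psi),np.sin(psi); R=np.array([[c,-s,0],[s,c,0],[0,0,1]])
    up=np.array([np.cos(a),0,np.sin(a)]); n=np.array([-np.sin(a),0,np.cos(a)]); y=np.array([0,1.,0])
    bx=np.cos(th)*up-np.sin(th)*y; by=np.sin(th)*up+np.cos(th)*y
    return np.array([[X,Y,Z]+R@(i*50*bx+j*11*by+h*n) for i in(-1,1) for j in(-1,1) for h in(12,52)])
def cost(q,psi,views):
    t=0; C=corners(q,psi)
    for n,p,m,d in views:
        P=np.array([proj(n,x,p) for x in C]).astype(np.float32); k=np.zeros((400,640),np.uint8)
        cv2.fillConvexPoly(k,np.round(cv2.convexHull(P)[:,0]*16).astype(np.int32),1,shift=4)
        k=k>0; t+=((k&~m&~d)|(m&~k)).sum()/m.sum()
    return t
E
python3 - <<'E'
from fit import *
p4=camera_params("wrist"); R=cv2.Rodrigues(np.array(p4["rvec"]))[0]
c4=-R.T@np.array(p4["tvec"]).ravel(); o=get_obs(); print(c4-o["tool_pos"])
th=np.pi/2+.006; Rz=np.array([[np.cos(th),-np.sin(th),0],[np.sin(th),np.cos(th),0],[0,0,1]])  # yaw 4 -> yaw 2
tcp2=np.array([538.28,-184.86,290.46]); c2=tcp2+Rz@(c4-o["tool_pos"]); R2=R@Rz.T
p2=dict(mtx=p4["mtx"],rvec=cv2.Rodrigues(R2)[0],tvec=-R2@c2)
W4=("wrist",p4,*red("pics/w4.png",(125,40,185,150))); W2=("wrist",p2,*red("pics/w2.png",(250,50,370,110)))
T=("top",camera_params("top"),*red("pics/top0.png",(350,190,392,245))); S=("side",camera_params("side"),*red("pics/side0.png",(275,235,325,262)))
np.save("p4.npy",[p4,p2],allow_pickle=True)
print(at("wrist",(315,78),79,p4))
for psi in(-.04,-.07):
  for nm,v in(("all",[W4,W2,T,S]),("wrist",[W4,W2]),("fixed",[T,S])):
    r=differential_evolution(cost,[(490,570),(-110,-50),(60,140),(-.1,.5)],args=(psi,v),seed=1,maxiter=60,popsize=10,tol=1e-4)
    print(psi,nm,r.x.round(2),round(r.fun,3), [round(cost(r.x,psi,[w]),2) for w in(W4,W2,T,S)])
    if nm=="all": print(corners(r.x,psi)[:4].round(0))
E
```

```text
[ 67.26619342   1.27685638 157.84463144]
[ 534.2486145  -248.78021666   79.        ]
-0.04 all [ 5.4145e+02 -7.3080e+01  7.5650e+01  1.9000e-01] 0.833 [np.float64(0.17), np.float64(0.11), np.float64(0.37), np.float64(0.18)]
[[493. -73.  56.]
 [470. -72.  89.]
 [497. -51.  58.]
 [474. -50.  91.]]
-0.04 wrist [ 5.4219e+02 -7.3180e+01  7.3260e+01  1.8000e-01] 0.273 [np.float64(0.17), np.float64(0.1), np.float64(0.37), np.float64(0.23)]
-0.04 fixed [ 5.3874e+02 -7.2570e+01  7.5880e+01  1.6000e-01] 0.536 [np.float64(0.19), np.float64(0.16), np.float64(0.36), np.float64(0.17)]
-0.07 all [ 5.4139e+02 -7.3680e+01  7.7490e+01  1.6000e-01] 0.841 [np.float64(0.18), np.float64(0.14), np.float64(0.35), np.float64(0.17)]
[[493. -73.  58.]
 [470. -72.  91.]
 [497. -52.  60.]
 [474. -50.  93.]]
-0.07 wrist [ 5.4137e+02 -7.4580e+01  7.4390e+01  1.7000e-01] 0.29 [np.float64(0.18), np.float64(0.11), np.float64(0.38), np.float64(0.23)]
-0.07 fixed [ 5.223e+02 -7.125e+01  6.695e+01  1.300e-01] 0.535 [np.float64(0.32), np.float64(0.29), np.float64(0.34), np.float64(0.2)]
```

Request:
{"method": "step_arm", "body": {"deltas": [6,14,0,10.6,0,6,14,0,10.6,0,6,14,0,10.6,0,6,14,0,10.6,0,7,14,0,10.6,0,7,14,0,10.6,0,7,14,0,10.6,0,7,14,0,10.6,0,7,14,0,10.6,0,7,14,0,10.6,0]}}

```text
time: 14.45
tool_pos: [487.1, -111.8, 257.0]
tcp_rot: [3.141, 0.0, 1.858]
contact_force: [0.3, 0.9, 0.4]
grip_width: 0.5
finger_force: 0.0
```

Request:
{"method": "step_arm", "body": {"deltas": [0,0,0,10.6,0,0,0,0,10.6,0,0,0,0,10.6,0,0,0,0,10.6,0,0,0,0,10.6,0,0,0,0,10.6,0,0,0,0,10.6,0,0,0,-20,0,0,0,0,-30,0,0,0,0,-30,0,0]}}

```text
time: 15.7
tool_pos: [487.0, -112.4, 176.3]
tcp_rot: [-3.141, 0.001, -3.136]
contact_force: [0.9, 0.3, -0.1]
grip_width: 0.2
finger_force: 0.0
```

Request:
{"method": "step_arm", "body": {"deltas": [0,0,-20,0,0,0,0,-20,0,0,0,0,-20,0,0,0,0,-20,0,0,0,0,-12,0,0,0,0,-8,0,0,0,0,0,0,0,0,2,0,0,0,0,3,0,0,0,0,3,0,0,0]}}

```text
time: 16.95
tool_pos: [487.0, -104.2, 77.1]
tcp_rot: [-3.141, 0.001, -3.14]
contact_force: [0.2, 0.2, -0.1]
grip_width: 0.3
finger_force: 0.0
```

Request:
{"method": "step_arm", "body": {"deltas": [0,3,0,0,0,0,3,0,0,0,0,3,0,0,0,0,3,0,0,0,0,3,0,0,0,0,3,0,0,0,0,3,0,0,0,0,2,0,0,0,0,0,0,0,0,0,0,0,0,0]}}

```text
time: 18.2
tool_pos: [487.0, -82.5, 77.0]
tcp_rot: [-3.14, 0.0, -3.14]
contact_force: [-2.0, -7.2, 0.7]
grip_width: 0.3
finger_force: 3.3
```

Run:
```python
from h import *
s=capture("side"); cv2.imwrite("pics/s5.png",s[:,:,::-1])
y0=blob(cv2.cvtColor(cv2.imread("pics/s4.png"),cv2.COLOR_BGR2RGB),(18,120,60),(33,255,255),(295,272,325,294)); y=blob(s,(18,120,60),(33,255,255),(295,272,325,296))
print(y0[0],y0[1],y[0],y[1]); print(get_obs()["contact_force"])
```

```text
[308.05487805 284.35365854] [302 277  13  15 164] [308.1826484  286.50228311] [302 277  13  19 219]
[-1.55909335 -7.21154329  0.40445172]
```

Request:
{"method": "step_arm", "body": {"deltas": [0,3,0,0,0,0,3,0,0,0,0,3,0,0,0,0,3,0,0,0,0,2,0,0,0,0,2,0,0,0,0,0,0,0,0,0,0,0,0,0,0,0,0,0,0,0,0,0,0,0]}}

```text
time: 19.5
tool_pos: [486.9, -65.4, 76.7]
tcp_rot: [3.141, 0.0, -3.14]
contact_force: [0.9, -0.5, -0.0]
grip_width: 0.4
finger_force: 0.0
```

Run:
```python
from fit import *
s=capture("side"); cv2.imwrite("pics/s6.png",s[:,:,::-1])
a=cv2.resize(s[215:345,250:370],(550,596),interpolation=3); cv2.imwrite("pics/c6.png",a[:,:,::-1])
print([ (k,proj("side",[537,-251+d,66]).round(1)) for k,d in((0,75),(.46,59),(1.2,33))])
```

```text
[(0, array([307.1, 287.5])), (0.46, array([307.5, 293. ])), (1.2, array([308.3, 302.1]))]
```

View pics/c6.png

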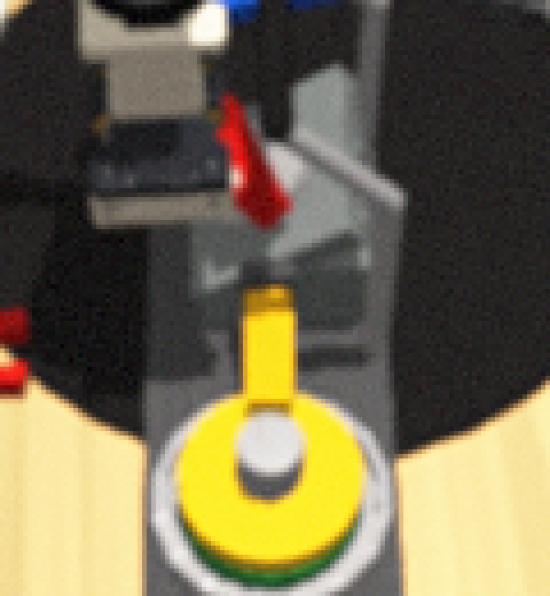

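The tongue's tip is at about (308,304), the predicted place for 1.2 rad. The bar has swung and the contact force is gone, so the knob has clicked. I'll withdraw.

Request:
{"method": "step_arm", "body": {"deltas": [-3,-3,0,0,0,-8,-2,0,0,0,-12,0,5,0,0,-15,0,15,0,0,-15,0,30,0,0,0,0,30,0,0,0,0,30,0,0,0,0,30,0,0,0,0,0,0,0,0,0,0,0,0]}}

```text
time: 20.8
tool_pos: [433.0, -70.2, 216.2]
tcp_rot: [3.141, -0.001, -3.14]
contact_force: [-0.6, 0.5, -0.3]
grip_width: 0.7
finger_force: 0.0
```

Run:
```python
from h import *
from scipy.optimize import least_squares
o=get_obs(); s=capture("side"); print(o["tool_pos"],o["contact_force"])
b=cv2.cvtColor(cv2.imread("pics/s6.png"),cv2.COLOR_BGR2RGB)
d=np.abs(s.astype(int)-b).max(2)[283:345,275:345]; print("changed px tongue/plate",(d>60).sum())
for lo,hi,z,nm in(((18,110,50),(34,255,255),48,"yellow"),((40,90,30),(85,255,255),32,"green")):
    m=blob(s,lo,hi,(270,300,350,360)); P=[]
    for u in range(m[1][0]+4,m[1][0]+m[1][2]-4,2):
        r=np.where(m[2][:,u])[0]
        if len(r): P.append(at("side",(u,r[-1]+.5),z-16)[:2])
    P=np.array(P); f=least_squares(lambda c:np.hypot(*(P-c).T)-50,[536,-252],loss="soft_l1"); print(nm,f.x)
if (d>60).sum()<60: print(close_job())
```

```text
[432.9916399 -70.2057615 216.1778616] [-0.6254392   0.4703985  -0.26134008]
changed px tongue/plate 1
yellow [ 534.39181907 -248.37166207]
green [ 533.97823082 -248.20645259]
the job is handed in; nothing more can be done
None
```

I handed the job in at about 21 s: the yellow plate lies within about 1 mm of the green plate's centre, the tongue sits where 1.2 rad puts it, and the arm is clear; no verdict came back.

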